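# Blank off the spare outlet of the coffee bar's water manifold and turn the water on

### The arm

A 6-joint arm with a two-finger parallel gripper is mounted at the origin on the work surface. World frame = base frame: x ahead of the robot, y to its left, z up, the work surface at z = 0. Lengths are in mm, angles in rad, forces in N, time in s.
With the tool pointing down it reaches from about 350 to 850 mm from the base axis. Payload 8.1 kg.
Tool frame: the origin (TCP) lies at the very end of the fingers, on their centre line; the grasp point (between the pads) lies 19 mm behind it; z points along the fingers, y is the line along which they close (so a half turn about z gives the same grasp; the last joint's range is limited). The gripper opens to 85 mm and grips with 20 to 120 N. Pads are 22 mm wide; open, the fingers measure 114 mm over their backs; the gripper's body (76 mm by 85 mm) begins 54 mm behind the grasp point. The pads swing forward as they close: fully open they stand 13 mm farther back than shut.
Start: joints at [-1.251, 0.13, 1.488, -0, 1.523, -0.085], TCP at [236.321, -551.505, 231.292] pointing down, gripper open.
Joint ranges: [-2.96, 2.96], [-0.89, 2.26], [0.02, 2.5], [-1.34, 4.48], [0, 2.73], [-2.66, 2.66]. Speed limits (rad/s): [2.39, 2.39, 2.79, 3.14, 3.14, 3.14].

### API

Orientations are given as a unit quaternion [x, y, z, w].
In Python, from workcell import r gives the robot as it stands.
- The arm moves only by the tool arm_command, never from a script. Its argument "deltas" is one flat list of numbers, 6 for each row, row after row: the shift along the world's x, y, z normalised to -1 to 1, where 1 is 150 mm, then the turn, a rotation vector about the world's x, y, z normalised to -1 to 1, where 1 is 360 degrees. A call has 1 to 12 rows; each row is the pose to reach, as a shift and turn from the pose commanded when the call began, turning the shorter way round; what a row does not reach only later rows make up. A row lasts 1/8 s, in which the tool goes at most 62.5 mm and 10.7 degrees, less where a joint would pass 70% of its speed; a pose out of reach is approached as far as the arm can. A call with a number of a shift or a turn outside -1 to 1 is refused whole. A call with a gripper value outside its range is refused whole. "jaw" is the closure in counts, from 0 (fully open) to 255 (shut), set as the call begins (left out, the last holds). The fingers move at their own pace and stop on an object; the grip force is fixed at half the most. Time passes only in rows, so rows that repeat a pose let the fingers close. It gives the time, the measured TCP pose, the force, the opening and the grip force at its end, in the units of the state.
- r.read_state(): the state, without advancing time (a new reading comes with each control period).
- r.get_image(name): name is "side" or "top"; returns the picture (400x640x3 uint8, blue, green, red); there is no depth.
- r.camera_info(name): a dict with "fx", "fy", "cx", "cy" (pixels), "k1" (the pictures are not rectified: a ray, as slopes to the right and down, at radius r is drawn at 1 + k1 r^2 times it, then the intrinsics apply), "R" (3x3) and "t" (3): a world point X has camera coordinates R X + t. Camera axes: x right, y down, z forward; pixel columns grow to the right and rows downward; lengths in mm; the calibration is good to about 2 mm. A picture is of the moment at which its call begins. camera_info takes no time and is no camera call.
- r.close_job(): hands the job in; it is judged then, once.
The state is a dict: "clock": time; "joints": joint angles; "joint_velocities": joint speeds; "tau": joint torques, N m; "ee_pos": TCP position; "ee_rot": TCP orientation; "ft_force": force on the tool from outside, world axes, zero at the start; "wrist_torque": the same for the moment, N m; "grip_width": finger opening in mm; "grip_force": force on a finger pad.
Only numpy, scipy, OpenCV 4.12 (cv2) and the standard library are available. Lean on these libraries where they do the work, as an engineer would, in place of code of your own. Each camera call takes 0.05 s, during which the arm holds its last target. There are 200 camera calls.

### The job

The brass plug in the top outlet of the water manifold is only started in its thread. Turn it in by its steel cross bar (clockwise from above) until it goes snug, at about 0.8 N m, and no harder, because the plastic outlet cracks if the tapered plug is overtightened; only then turn the water on by swinging the valve lever fully open, a quarter turn until it lies along the feed pipe. Leave the jug, the mug and the cup where they stand.

Things in the scene. Friction and masses are not known exactly. Their poses are not given: they have to be found in the camera images.
- manifold: fixed grey plastic bar 50 x 50 mm, 200 mm long, on steel clamps. Origin on the counter, y along the bar, z up. Bar: y -60 to +140 mm, top at z 73 mm. Two thin pipes leave its +x side (to x 90 mm, z under 60 mm). At its -y end the brass valve (stem at y -115 mm), then the steel feed pipe (22 mm thick, axis z 48 mm) to y -270 mm. Only outlet, plug, stem and lever stand above 73 mm
- port: the round plastic outlet on top of the bar, 52 mm across (58 mm over its ribs), fixed at the manifold's x 0, y +40 mm. Origin at the centre of its top face, 87 mm above the counter, z up. It does not move
- plug: brass taper plug, origin on its axis. Clockwise from above screws it in (it sinks 2.3 mm a turn). It first turns at about 0.1 N m; after 0.2 to 3 rad (each time different, not visible) the taper bites and the torque to turn it climbs by about 1 N m per rad. Let go, it eases back under 0.15 rad and stays. Snug is 0.6 to 0.95 N m: pushing square to the bar 50 mm from the axis, 0.8 N m is 16 N
- lever (a joint): angle of the valve lever: 0 shut, 1.57 (its stop) fully open; it grows anticlockwise seen from above, takes about 0.25 N m to move and stays where it is left
- lever_axis (a point): point on the lever's upright turning axis, half-way up the thickness of the lever (about 103 mm above the counter)
- lever_grip (a point): point on the lever's black grip, 80 mm from the axis, half-way up. The grip is 16 mm wide, 12 mm tall and runs from 41 to 109 mm from the axis. Shut, the lever points to the manifold's -x side (towards the robot); open, to its -y side, along the feed pipe and 38 mm clear above it
- jug_mid (a point): stainless milk jug, 84 mm across, 105 mm tall, with a loop handle reaching 70 mm from its axis; the point is on its axis, half-way up
- mug_mid (a point): green mug, 84 mm across, 85 mm tall, with a handle; the point is on its axis, half-way up
- cup_mid (a point): black ribbed cup without handle, 84 mm across, 60 mm tall; the point is on its axis, half-way up
- plug_bar (a point): centre of the plug's steel cross bar, on the plug's axis, 18 mm above the outlet's top face at the start. The bar is level, runs along the point's x, 60 mm to each side, 10 mm thick, with a 14 mm ball at each end; in the middle it passes through the plug's round head (28 mm across, from 9 mm below to 8 mm above this point)

How it is judged (in metres and radians):
On the way, in this order (a step that is already met when the one before it is completed fails the run):
1. the plug is turned in until its taper is wedged snug in the outlet (a turning torque of about 0.5 N m, which leaves 3.2 N of wedging force between plug and outlet) (contact force between plug and port above 3.2 N), for 0.3 s.
2. then the valve lever is swung fully open (beyond 1.47 rad) (value of joint lever above 1.47 rad), for 0.2 s.
At the end, for the whole second after the job is handed in: the plug sits snug and still in the outlet (3.2 to 14 N of wedging force between them, as left by turning it home with about 0.5 to 1.1 N m) and the valve lever stands fully open, beyond 1.47 rad (contact force between plug and port between 3.2 and 14 N and value of joint lever above 1.47 rad and angular speed of plug below 0.1 rad/s); the robot touches nothing.
It fails at once if the plug is overtightened (turned with more than about 1.1 N m: over 14 N of wedging force between plug and outlet) (contact force between plug and port above 14 N).
It fails at once if the valve is opened (beyond 0.4 rad) while the plug is not snug (under 2.7 N of wedging force) (value of joint lever above 0.4 rad and contact force between plug and port below 2.7 N).
It fails at once if the jug, the mug or the cup is moved more than 20 mm (distance of any of jug_mid, mug_mid, cup_mid from where it was at the start of the episode above 0.02 m).
It also fails if it takes over 69 s, if anything falls off the work surface, if the arm or the gripper's body presses on something with over 40 N, if the wrist force passes 120 N, or if a joint passes its speed limit or range.

## Working session

There is one attempt and no reset: what is moved stays moved. The work goes in short steps, Python scripts to look and compute and a tool call to move; the robot and the scene stay as the last step left them, time stands still between calls to the robot, and variables do not carry over. Pictures are saved under pics/ and viewed, at most 10 in all, crops included, and the job is handed in when it is done.

Besides the shell and the picture viewer there is one more tool, called after ">>>" as a command line: name --argument value ..., lists and objects as JSON in quotes. arm_command: Moves the arm, as the interface text tells. Scaled input: -1 to 1 covers 150 mm each way for a shift and 360 degrees each way for a turn. Its arguments: {"type":"object","properties":{"deltas":{"type":"array","items":{"type":"number","minimum":-1,"maximum":1}},"jaw":{"type":"number"}},"required":["deltas"]}

```bash
mkdir -p pics
python3 - <<'E'
from workcell import r
import cv2,numpy as np
for n in("top","side"):
    cv2.imwrite(f"pics/{n}0.png",r.get_image(n)); c=r.camera_info(n); print(n,{k:np.round(v,3).tolist() for k,v in c.items()})
s=r.read_state();print(s)
E
```

```text
top {'fx': 402.829, 'fy': 402.829, 'cx': 322.63, 'cy': 209.333, 'k1': -0.037, 'R': [[0.004, -1.0, -0.029], [-0.989, 0.0, -0.149], [0.149, 0.03, -0.988]], 't': [5.804, 530.921, 1056.38]}
side {'fx': 384.812, 'fy': 384.812, 'cx': 319.145, 'cy': 193.956, 'k1': 0.02, 'R': [[-0.99, -0.138, -0.019], [-0.077, 0.657, -0.75], [0.116, -0.741, -0.661]], 't': [514.366, 122.039, 1195.924]}
{'clock': 0.1, 'joints': array([-1.25141238e+00,  1.31135601e-01,  1.48917276e+00, -1.69630931e-05,
        1.52300416e+00, -8.53945845e-02]), 'joint_velocities': array([ 0.00070365, -0.00170637, -0.00308355,  0.00066621,  0.00143808,
       -0.00092594]), 'tau': array([ 5.53869613e-04, -5.70951104e+01, -5.01943088e+01, -2.54249453e-04,
        8.14385625e-03, -3.39608141e-05]), 'ee_pos': array([ 236.14908929, -551.0288312 ,  230.31818517]), 'ee_rot': array([ 9.79588662e-01,  2.01010731e-01, -1.08792159e-04, -8.53068389e-04]), 'ft_force': array([ 0.11883026, -0.58998963, -0.03218454]), 'wrist_torque': array([0.04132837, 0.00066342, 0.02157202]), 'grip_force': 0.0, 'grip_width': 85.26002825765605}
```

View pics/top0.png

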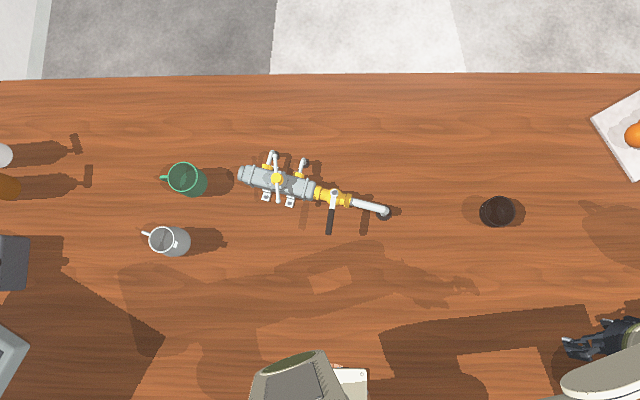

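View pics/side0.png

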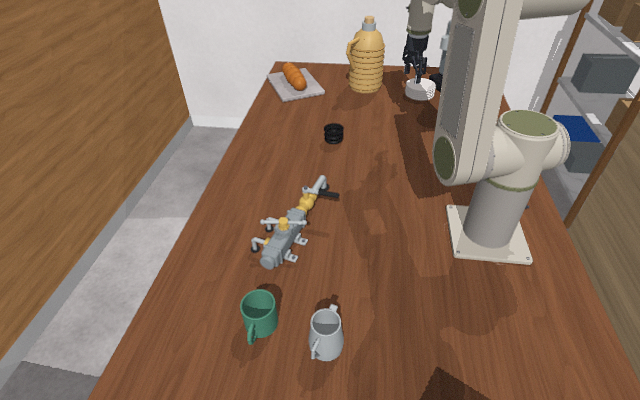

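The top view shows the manifold running from (240,172) to (385,212), with the plug head near (277,178) and the lever from (334,197) to (330,232). The mug is at (185,178), the jug at (165,240) and the cup at (497,211). I'll enlarge the manifold next.

Run:
```python
import cv2,numpy as np
a=cv2.imread("pics/top0.png")[140:245,225:400];b=cv2.imread("pics/side0.png")[165:275,240:350]
a=cv2.resize(a,(790,474),interpolation=cv2.INTER_CUBIC);cv2.imwrite("pics/tc.png",a)
cv2.imwrite("pics/sc.png",cv2.resize(b,None,fx=5,fy=5,interpolation=cv2.INTER_CUBIC))
```

```text
(no output)
```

View pics/tc.png

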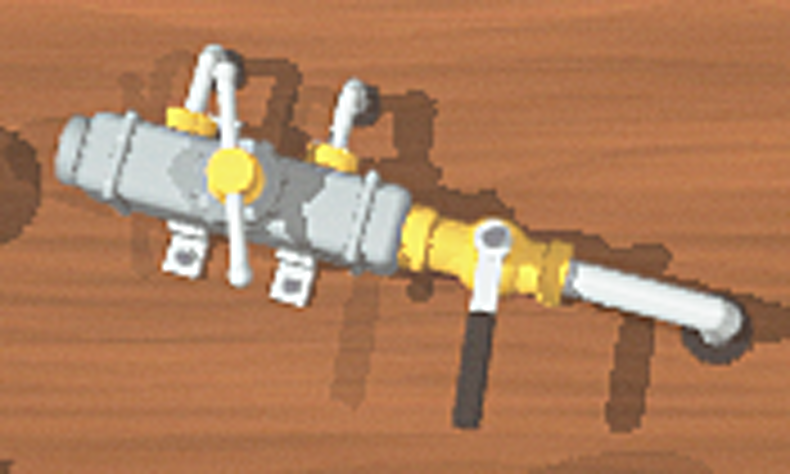

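View pics/sc.png

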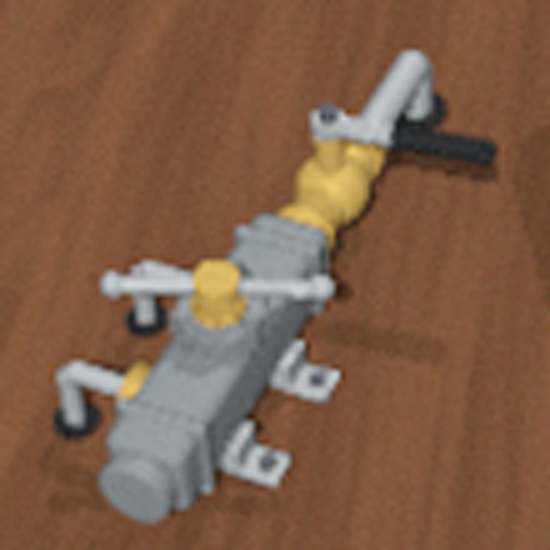

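The crops show the cross-bar balls at top (275.1,155.5) and (277.9,201.1), and at side (262.4,221.8) and (305,223). The lever axis is at top (334.2,192.3) and the lever tip at (328.5,234.2).

```bash
cat > h.py <<'E'
from workcell import r
import numpy as np
def ray(n,u,v):
    c=r.camera_info(n);d=np.array([(u-c["cx"])/c["fx"],(v-c["cy"])/c["fy"]]);p=d.copy()
    for _ in range(5): p=d/(1+c["k1"]*(p@p))
    R=np.array(c["R"]);return -R.T@np.array(c["t"]),R.T@np.r_[p,1]
def plane(n,u,v,z):
    o,d=ray(n,u,v);return o+d*(z-o[2])/d[2]
def two(a,b):
    o,d=ray("top",*a);q,e=ray("side",*b);s=np.linalg.lstsq(np.c_[d,-e],q-o,rcond=None)[0]
    A,B=o+s[0]*d,q+s[1]*e;return (A+B)/2,np.linalg.norm(A-B)
E
python3 - <<'E'
from h import *
np.set_printoptions(precision=1,suppress=True)
T=dict(far=(275.1,155.5),near=(277.9,201.1),head=(277.1,178.8),ax=(334.2,192.3),tip=(328.5,234.2))
S=dict(far=(262.4,221.8),near=(305,223),head=(283.4,221),ax=(305.6,188),tip=(338.4,195.4))
Z=dict(far=105,near=105,head=113,ax=109,tip=103)
for k in T: print(k,plane("top",*T[k],Z[k]),plane("side",*S[k],Z[k]),*two(T[k],S[k]))
for n,p,z in(("jug",(165,240),105),("mug",(185,178),85),("cup",(497,211),60)):print(n,plane("top",*p,z))
E
```

```text
far [664.  130.1 105. ] [663.3 133.1 105. ] [664.5 130.5 102.4] 0.4801287883141952
near [542.6 120.2 105. ] [541.  123.3 105. ] [542.3 120.5 102.2] 1.5022379024936148
head [599.5 122.3 113. ] [601.7 130.4 113. ] [602.5 123.5 105.6] 2.4825913731099862
ax [564.6 -24.8 109. ] [563.5 -24.1 109. ] [564.2 -24.8 108.5] 1.052484717529779
tip [457.5 -10.3 103. ] [458.5  -8.  103. ] [458.2 -10.2 100.9] 1.0061348911803973
jug [441.4 410.4 105. ]
mug [609.2 374.7  85. ]
cup [ 523.2 -456.9   60. ]
```

>>> arm_command --deltas '[0.14,0.28,0,0,0,0,0.28,0.56,0,0,0,0,0.42,0.85,0,0,0,0,0.42,0.85,0,0,0,0]' --jaw 255

```text
clock: 0.6
ee_pos: [300.6, -421.4, 231.0]
ee_rot: [0.979, 0.203, 0.0, -0.001]
ft_force: [0.4, -0.4, -1.2]
grip_width: 12.3
grip_force: 0.0
```

>>> arm_command --deltas '[0.14,0.28,0,0,0,0,0.28,0.56,0,0,0,0,0.42,0.85,0,0,0,0,0.42,0.85,0,0,0,0]'

```text
clock: 1.1
ee_pos: [363.3, -294.7, 231.2]
ee_rot: [0.979, 0.203, 0.0, -0.0]
ft_force: [-0.7, -0.1, -0.8]
grip_width: 0.1
grip_force: 0.0
```

>>> arm_command --deltas '[0.14,0.28,0,0,0,0,0.28,0.56,0,0,0,0,0.42,0.85,0,0,0,0,0.42,0.85,0,0,0,0]'

```text
clock: 1.6
ee_pos: [426.1, -167.7, 231.2]
ee_rot: [0.979, 0.203, -0.0, -0.0]
ft_force: [-0.3, -0.4, 0.3]
grip_width: 0.2
grip_force: 0.0
```

>>> arm_command --deltas '[0.14,0.28,0,0,0,0,0.28,0.56,0,0,0,0,0.42,0.85,0,0,0,0,0.42,0.85,0,0,0,0]'

```text
clock: 2.1
ee_pos: [489.2, -40.8, 231.0]
ee_rot: [0.979, 0.202, -0.0, -0.0]
ft_force: [-0.6, -0.1, -0.2]
grip_width: -0.2
grip_force: 0.0
```

>>> arm_command --deltas '[0.15,0.29,0,0,0,0,0.31,0.57,0,0,0,0,0.46,0.86,0,0,0,0,0.46,0.86,-0.3,0,0,0,0.46,0.86,-0.3,0,0,0]'

```text
clock: 2.72
ee_pos: [554.8, 85.4, 181.9]
ee_rot: [0.98, 0.201, -0.004, -0.0]
ft_force: [-0.6, -0.5, -0.0]
grip_width: -0.4
grip_force: 0.0
```

Run:
```python
from h import *
import cv2
a=r.get_image("top")[110:260,190:400];b=r.get_image("side")[130:280,190:400]
cv2.imwrite("pics/c1.png",cv2.resize(np.vstack([a,b]),None,fx=2,fy=2,interpolation=cv2.INTER_CUBIC))
s=r.read_state();print(s["ee_pos"],s["ft_force"],s["wrist_torque"],s["joints"])
```

```text
[557.16525664  85.6179063  186.45279303] [-0.10285694  0.48299815 -0.03159451] [ 0.00117392  0.03375114 -0.03522405] [ 6.18743496e-02  5.90364814e-02  1.64635769e+00 -5.48104893e-04
  1.43760466e+00  1.22967354e+00]
```

View pics/c1.png

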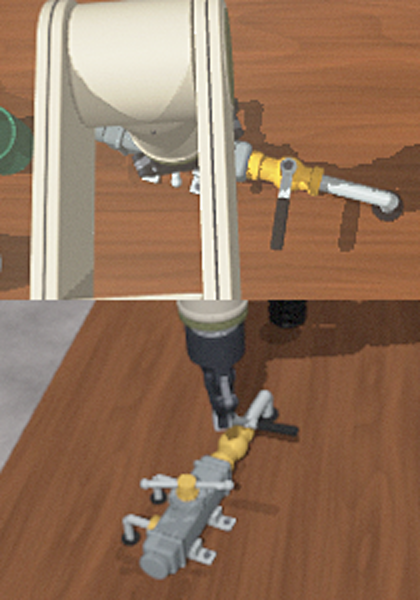

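The top view is blocked by the arm. The side view shows the closed fingers on the lever side of the bar, clear of it, so I'll descend.

>>> arm_command --deltas '[0,0,-0.2,0,0,0,0,0,-0.4,0,0,0,0,0,-0.64,0,0,0,0,0,-0.64,0,0,0]'

```text
clock: 3.32
ee_pos: [556.0, 86.1, 89.3]
ee_rot: [0.98, 0.2, -0.002, -0.0]
ft_force: [-0.1, -0.7, -0.1]
grip_width: -0.4
grip_force: 0.0
```

>>> arm_command --deltas '[0,0.03,0,0,0,0,0,0.06,0,0,0,0,0,0.1,0,0,0,0,0,0.1,0,0,0,0]'

```text
clock: 3.82
ee_pos: [557.9, 103.0, 91.1]
ee_rot: [0.98, 0.201, 0.001, 0.0]
ft_force: [0.4, -0.5, 0.2]
grip_width: 0.1
grip_force: 0.1
```

```bash
cat >> h.py <<'E'
C=np.array([603,125.5])
def tq():
    s=r.read_state();p=s["ee_pos"];F=s["ft_force"];d=p[:2]-C
    t=(d[0]*F[1]-d[1]*F[0])/1e3
    print("t",s["clock"],"pos",p.round(1),"F",F.round(1),"M",s["wrist_torque"].round(2),"ang",np.degrees(np.arctan2(d[1],d[0])).round(1),"r",np.hypot(*d).round(1),"tau r x F",t.round(3),"with Mz",(t+s["wrist_torque"][2]).round(3))
E
python3 -c "from h import *;tq()"
```

```text
t 3.825 pos [557.9 103.   91.1] F [ 0.4 -0.5  0.2] M [-0.01 -0.04  0.01] ang -153.5 r 50.4 tau r x F 0.033 with Mz 0.041
```

Run:
```python
from h import *
p=lambda a,R=48:C+R*np.array([np.cos(np.radians(a)),np.sin(np.radians(a))])
cur=np.array([557.3,102.5])
for a in range(200,-90,-30):
    print(a,"->",a-30,[((p(a-k)-cur)/150).round(3).tolist() for k in (6,12,18,24,30)]);cur=p(a-30)
```

```text
200 -> 170 [[-0.006, 0.076], [-0.012, 0.109], [-0.015, 0.142], [-0.015, 0.176], [-0.01, 0.209]]
170 -> 140 [[0.008, 0.033], [0.018, 0.064], [0.033, 0.095], [0.05, 0.123], [0.07, 0.15]]
140 -> 110 [[0.023, 0.024], [0.048, 0.046], [0.076, 0.066], [0.105, 0.082], [0.136, 0.095]]
110 -> 80 [[0.032, 0.01], [0.065, 0.016], [0.098, 0.019], [0.132, 0.019], [0.165, 0.014]]
80 -> 50 [[0.033, -0.008], [0.064, -0.018], [0.095, -0.033], [0.123, -0.05], [0.15, -0.07]]
50 -> 20 [[0.024, -0.023], [0.046, -0.048], [0.066, -0.076], [0.082, -0.105], [0.095, -0.136]]
20 -> -10 [[0.01, -0.032], [0.016, -0.065], [0.019, -0.098], [0.019, -0.132], [0.014, -0.165]]
-10 -> -40 [[-0.008, -0.033], [-0.018, -0.064], [-0.033, -0.095], [-0.05, -0.123], [-0.07, -0.15]]
-40 -> -70 [[-0.023, -0.024], [-0.048, -0.046], [-0.076, -0.066], [-0.105, -0.082], [-0.136, -0.095]]
-70 -> -100 [[-0.032, -0.01], [-0.065, -0.016], [-0.098, -0.019], [-0.132, -0.019], [-0.165, -0.014]]
```

>>> arm_command --deltas '[-0.003,0.04,0,0,0,0,-0.006,0.076,0,0,0,0,-0.012,0.109,0,0,0,0,-0.015,0.142,0,0,0,0,-0.015,0.176,0,0,0,0,-0.01,0.209,0,0,0,0,-0.01,0.209,0,0,0,0,-0.01,0.209,0,0,0,0]'

```text
clock: 4.82
ee_pos: [555.6, 134.4, 90.1]
ee_rot: [0.98, 0.201, -0.0, -0.0]
ft_force: [-0.3, -0.5, -0.1]
grip_width: -0.3
grip_force: 0.1
```

```bash
python3 -c "from h import *;tq()"
```

```text
t 4.825 pos [555.6 134.4  90.1] F [-0.3 -0.5 -0.1] M [0.02 0.01 0.02] ang 169.4 r 48.2 tau r x F 0.028 with Mz 0.05
```

Run:
```python
from h import *
import cv2
b=r.get_image("side")[170:270,220:340]
cv2.imwrite("pics/c2.png",cv2.resize(b,None,fx=5,fy=5,interpolation=cv2.INTER_CUBIC))
```

```text
(no output)
```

View pics/c2.png

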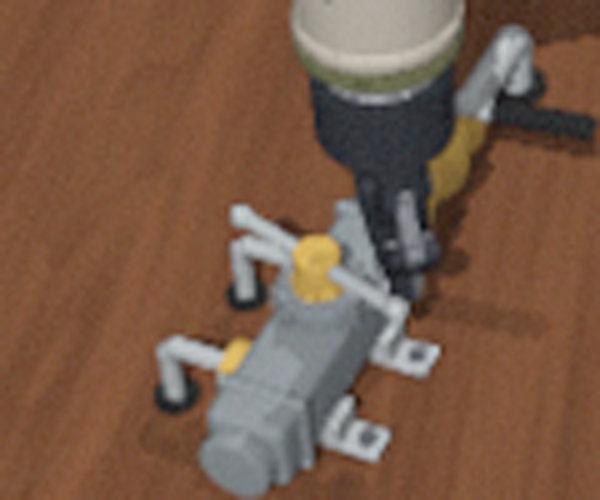

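The bar is turning: the near ball is at crop (397,307) with the finger behind it. I'll keep going.

>>> arm_command --deltas '[0.008,0.033,0,0,0,0,0.018,0.064,0,0,0,0,0.033,0.095,0,0,0,0,0.05,0.123,0,0,0,0,0.07,0.15,0,0,0,0,0.07,0.15,0,0,0,0]'

```text
clock: 5.62
ee_pos: [566.5, 157.3, 90.3]
ee_rot: [0.98, 0.201, 0.0, -0.0]
ft_force: [-1.0, -0.6, -0.5]
grip_width: 0.1
grip_force: 0.4
```

```bash
python3 -c "from h import *;tq()"
```

```text
t 5.625 pos [566.5 157.3  90.3] F [-1.  -0.6 -0.5] M [-0.09  0.12  0.05] ang 138.9 r 48.4 tau r x F 0.054 with Mz 0.102
```

>>> arm_command --deltas '[0.023,0.024,0,0,0,0,0.048,0.046,0,0,0,0,0.076,0.066,0,0,0,0,0.105,0.082,0,0,0,0,0.136,0.095,0,0,0,0,0.136,0.095,0,0,0,0]'

```text
clock: 6.38
ee_pos: [587.2, 171.2, 90.5]
ee_rot: [0.98, 0.201, 0.0, -0.0]
ft_force: [-0.9, -1.3, 0.2]
grip_width: -0.0
grip_force: 0.5
```

```bash
python3 -c "from h import *;tq()"
```

```text
t 6.375 pos [587.2 171.2  90.5] F [-0.9 -1.3  0.2] M [-0.14  0.2   0.03] ang 109.1 r 48.3 tau r x F 0.062 with Mz 0.095
```

>>> arm_command --deltas '[0.032,0.01,0,0,0,0,0.065,0.016,0,0,0,0,0.098,0.019,0,0,0,0,0.132,0.019,0,0,0,0,0.165,0.014,0,0,0,0,0.165,0.014,0,0,0,0]'

```text
clock: 7.12
ee_pos: [611.5, 173.1, 90.2]
ee_rot: [0.98, 0.201, 0.0, -0.0]
ft_force: [-2.3, 0.1, -1.1]
grip_width: -0.2
grip_force: 0.8
```

```bash
python3 -c "from h import *;tq()"
```

```text
t 7.125 pos [611.5 173.1  90.2] F [-2.3  0.1 -1.1] M [ 0.03  0.37 -0.03] ang 79.8 r 48.4 tau r x F 0.112 with Mz 0.087
```

>>> arm_command --deltas '[0.033,-0.008,0,0,0,0,0.064,-0.018,0,0,0,0,0.095,-0.033,0,0,0,0,0.123,-0.05,0,0,0,0,0.15,-0.07,0,0,0,0,0.15,-0.07,0,0,0,0]'

```text
clock: 7.88
ee_pos: [634.6, 162.0, 90.4]
ee_rot: [0.98, 0.201, 0.0, 0.0]
ft_force: [-2.0, 1.0, -1.3]
grip_width: 0.1
grip_force: 0.8
```

```bash
python3 -c "from h import *;tq()"
```

```text
t 7.875 pos [634.6 162.   90.4] F [-2.   1.  -1.3] M [0.09 0.23 0.09] ang 49.2 r 48.3 tau r x F 0.104 with Mz 0.19
```

>>> arm_command --deltas '[0.024,-0.023,0,0,0,0,0.046,-0.048,0,0,0,0,0.066,-0.076,0,0,0,0,0.082,-0.105,0,0,0,0,0.095,-0.136,0,0,0,0,0.095,-0.136,0,0,0,0]'

```text
clock: 8.62
ee_pos: [646.6, 144.8, 89.3]
ee_rot: [0.979, 0.202, -0.001, -0.002]
ft_force: [-6.9, 14.2, -2.3]
grip_width: -0.1
grip_force: 6.7
```

```bash
python3 -c "from h import *;tq()"
```

```text
t 8.625 pos [646.6 144.8  89.3] F [-6.9 14.2 -2.3] M [ 2.16  1.08 -0.14] ang 23.9 r 47.7 tau r x F 0.75 with Mz 0.61
```

>>> arm_command --deltas '[0.005,-0.016,0,0,0,0,0.01,-0.032,0,0,0,0,0.01,-0.032,0,0,0,0]'

```text
clock: 9.0
ee_pos: [648.0, 141.1, 89.3]
ee_rot: [0.979, 0.202, -0.001, -0.003]
ft_force: [-7.1, 17.5, -3.0]
grip_width: 0.0
grip_force: 8.4
```

```bash
python3 -c "from h import *;tq()"
```

```text
t 9.0 pos [648.  141.1  89.3] F [-7.1 17.5 -3. ] M [ 2.81  1.12 -0.08] ang 19.1 r 47.6 tau r x F 0.898 with Mz 0.815
```

>>> arm_command --deltas '[-0.01,0.04,0,0,0,0,-0.02,0.08,0,0,0,0,-0.03,0.18,0,0,0,0,-0.03,0.18,0,0,0,0,-0.03,0.18,0.4,0,0,0,-0.03,0.18,0.8,0,0,0,-0.03,0.18,0.8,0,0,0]'

```text
clock: 9.88
ee_pos: [649.2, 164.4, 218.7]
ee_rot: [0.98, 0.201, 0.007, 0.0]
ft_force: [-0.1, -0.1, -0.3]
grip_width: -0.2
grip_force: 0.0
```

```bash
python3 -c "
from h import *;tq()
print(r.read_state()['joints'].round(2))
import cv2
b=r.get_image('side')[110:270,200:360]
cv2.imwrite('pics/c3.png',cv2.resize(b,None,fx=3.5,fy=3.5,interpolation=cv2.INTER_CUBIC))"
```

```text
t 9.875 pos [649.2 164.4 218.7] F [-0.1 -0.1 -0.3] M [-0.03 -0.07 -0.03] ang 40.1 r 60.4 tau r x F 0.0 with Mz -0.032
[ 0.17  0.31  1.3  -0.    1.51  1.34]
```

View pics/c3.png

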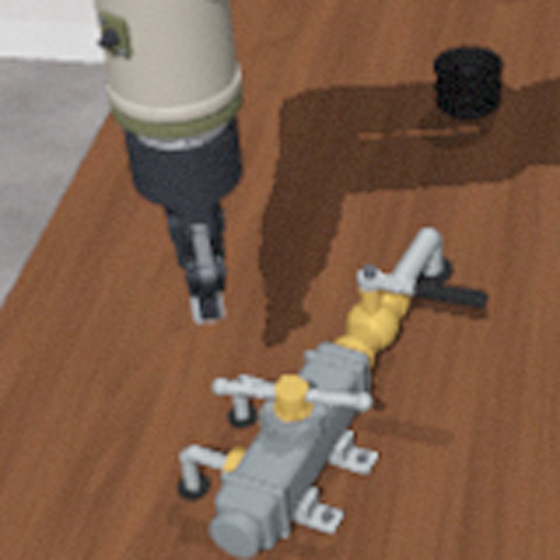

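The bar rests against nothing and the fingers are free above it. Both torque estimates at release were about 0.8 N m. Next is the lever.

>>> arm_command --deltas '[-0.2,-0.2,0,0,0,0,-0.4,-0.4,0,0,0,0,-0.6,-0.6,0,0,0,0,-0.8,-0.8,0,0,0,0,-1,-0.97,0,0,0,0,-1,-0.97,0,0,0,0,-1,-0.97,0,0,0,0]'

```text
clock: 10.8
ee_pos: [495.0, 18.5, 209.4]
ee_rot: [0.98, 0.201, -0.0, -0.0]
ft_force: [-0.1, 0.2, -0.2]
grip_width: 0.1
grip_force: 0.0
```

Run:
```python
from h import *
A=np.array([564.3,-24.5])
print(r.read_state()["ee_pos"].round(1), r.read_state()["joints"].round(2))
p=lambda a,R=80:A+R*np.array([np.cos(np.radians(a)),np.sin(np.radians(a))])
cur=p(150);print(cur)
for a in (150,180,210,240): print(a,[((p(a+k)-p(a))/150).round(3).tolist() for k in (5,10,15,20,25,30)])
```

```text
[495.   18.5 209.4] [-0.07 -0.14  1.8   0.    1.49  1.1 ]
[495.0179677  15.5      ]
150 [[-0.021, -0.041], [-0.039, -0.084], [-0.053, -0.129], [-0.063, -0.174], [-0.069, -0.22], [-0.071, -0.267]]
180 [[0.002, -0.046], [0.008, -0.093], [0.018, -0.138], [0.032, -0.182], [0.05, -0.225], [0.071, -0.267]]
210 [[0.025, -0.039], [0.053, -0.076], [0.085, -0.11], [0.119, -0.142], [0.156, -0.17], [0.195, -0.195]]
240 [[0.041, -0.021], [0.084, -0.039], [0.129, -0.053], [0.174, -0.063], [0.22, -0.069], [0.267, -0.071]]
```

>>> arm_command --deltas '[0,0,-0.25,0,0,0,0,0,-0.5,0,0,0,0,0,-0.78,0,0,0,0,0,-0.78,0,0,0,0,0,-0.78,0,0,0]'

```text
clock: 11.42
ee_pos: [496.1, 18.9, 94.5]
ee_rot: [0.98, 0.201, 0.0, 0.0]
ft_force: [-1.1, 0.5, -0.4]
grip_width: -0.0
grip_force: 0.0
```

>>> arm_command --deltas '[-0.021,-0.041,0,0,0,0,-0.039,-0.084,0,0,0,0,-0.053,-0.129,0,0,0,0,-0.063,-0.174,0,0,0,0,-0.069,-0.22,0,0,0,0,-0.071,-0.267,0,0,0,0,-0.071,-0.267,0,0,0,0]'

```text
clock: 12.3
ee_pos: [484.1, -22.4, 92.9]
ee_rot: [0.98, 0.201, -0.001, 0.0]
ft_force: [-0.6, -0.2, 0.7]
grip_width: 0.2
grip_force: 0.0
```

>>> arm_command --deltas '[0.002,-0.046,0,0,0,0,0.008,-0.093,0,0,0,0,0.018,-0.138,0,0,0,0,0.032,-0.182,0,0,0,0,0.05,-0.225,0,0,0,0,0.071,-0.267,0,0,0,0,0.071,-0.267,0,0,0,0]'

```text
clock: 13.18
ee_pos: [495.3, -62.5, 93.2]
ee_rot: [0.98, 0.201, -0.0, 0.0]
ft_force: [-0.9, 0.2, 0.2]
grip_width: -0.2
grip_force: 0.2
```

>>> arm_command --deltas '[0.025,-0.039,0,0,0,0,0.053,-0.076,0,0,0,0,0.085,-0.11,0,0,0,0,0.119,-0.142,0,0,0,0]'

```text
clock: 13.68
ee_pos: [513.3, -83.3, 93.2]
ee_rot: [0.98, 0.201, -0.0, -0.0]
ft_force: [-2.2, 3.4, -0.8]
grip_width: -0.2
grip_force: 1.6
```

```bash
python3 -c "
from h import *;tq()
import cv2
b=r.get_image('side')[110:270,200:360]
cv2.imwrite('pics/c4.png',cv2.resize(b,None,fx=3.5,fy=3.5,interpolation=cv2.INTER_CUBIC))"
```

```text
t 13.675 pos [513.3 -83.3  93.2] F [-2.2  3.4 -0.8] M [0.53 0.4  0.03] ang -113.3 r 227.2 tau r x F -0.755 with Mz -0.726
```

View pics/c4.png

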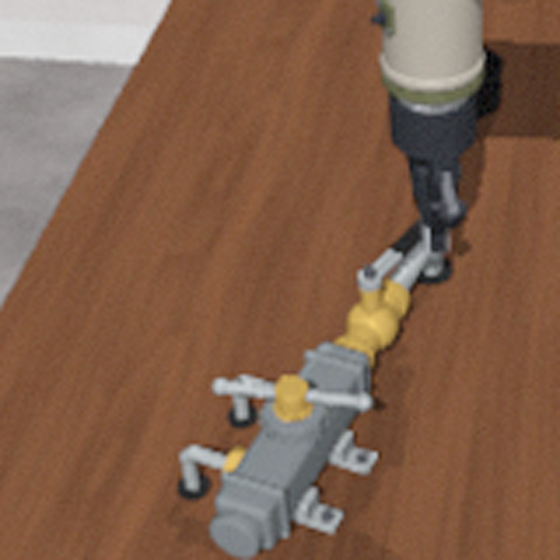

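The lever follows the finger and is nearly along the feed pipe. I'll push on until it meets the stop.

>>> arm_command --deltas '[0.037,-0.028,0,0,0,0,0.037,-0.028,0,0,0,0]'

```text
clock: 13.98
ee_pos: [519.1, -87.7, 93.3]
ee_rot: [0.98, 0.201, 0.0, 0.0]
ft_force: [-0.9, 0.4, -0.3]
grip_width: 0.1
grip_force: 0.3
```

>>> arm_command --deltas '[0.02,-0.013,0,0,0,0,0.02,-0.013,0,0,0,0]'

```text
clock: 14.22
ee_pos: [521.8, -89.2, 93.3]
ee_rot: [0.98, 0.201, 0.0, 0.0]
ft_force: [-0.8, 1.0, -0.7]
grip_width: 0.2
grip_force: 0.8
```

>>> arm_command --deltas '[0.02,-0.012,0,0,0,0,0.04,-0.022,0,0,0,0,0.04,-0.022,0,0,0,0]'

```text
clock: 14.6
ee_pos: [525.2, -90.9, 92.7]
ee_rot: [0.98, 0.201, -0.003, -0.002]
ft_force: [-15.4, 8.6, 9.7]
grip_width: 0.1
grip_force: 8.6
```

>>> arm_command --deltas '[0.02,-0.009,0,0,0,0,0.02,-0.009,0,0,0,0]'

```text
clock: 14.85
ee_pos: [525.6, -91.2, 92.4]
ee_rot: [0.979, 0.201, -0.005, -0.004]
ft_force: [-30.1, 13.7, 19.9]
grip_width: 0.1
grip_force: 16.3
```

The finger has stopped moving and the force is climbing, so the lever is at its stop. I'll back off and rise.

>>> arm_command --deltas '[-0.05,0.02,0,0,0,0,-0.15,0.06,0,0,0,0,-0.25,0.1,0,0,0,0,-0.25,0.1,0.3,0,0,0,-0.25,0.1,0.6,0,0,0,-0.5,0.1,0.8,0,0,0,-0.5,0.1,0.8,0,0,0]'

```text
clock: 15.72
ee_pos: [457.0, -79.7, 217.4]
ee_rot: [0.98, 0.201, 0.003, 0.002]
ft_force: [1.3, -0.1, -0.9]
grip_width: -0.2
grip_force: 0.0
```

```bash
python3 -c "
from h import *;tq()
import cv2
a=r.get_image('top')[120:250,200:410];b=r.get_image('side')[140:270,200:410]
cv2.imwrite('pics/c5.png',cv2.resize(np.vstack([a,b]),None,fx=2.3,fy=2.3,interpolation=cv2.INTER_CUBIC))"
```

```text
t 15.725 pos [457.  -79.7 217.4] F [ 1.3 -0.1 -0.9] M [-0.01  0.02 -0.02] ang -125.4 r 251.9 tau r x F 0.295 with Mz 0.277
```

View pics/c5.png

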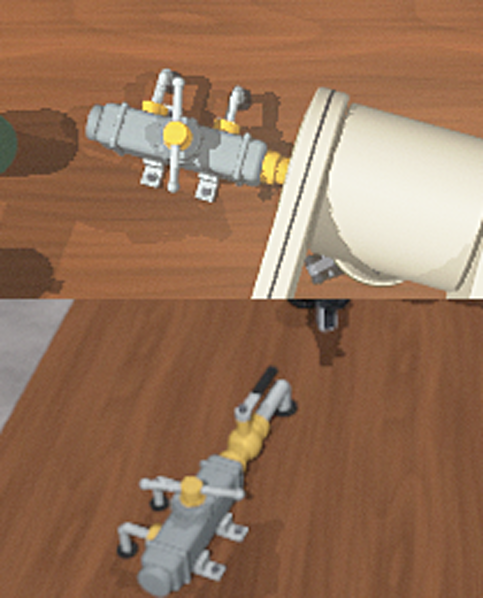

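The side view shows the lever over the feed pipe, with its axis at (305.7,189.1) and tip at (318.3,170.9). The cross bar is unchanged. I'll check the lever angle numerically.

```bash
python3 -c "
from h import *
a=plane('side',305.7,188.3,109);t=plane('side',318.3,170.9,105);d=t-a;print(a,t,np.degrees(np.arctan2(d[1],d[0]))%360,np.hypot(*d[:2]))
s=plane('top',381,211,55)
print(s)"
```

```text
[562.96857931 -22.70684117 109.        ] [ 536.82978067 -119.88691406  105.        ] 254.94529303479047 100.63400698809399
[ 524.06671686 -149.77800136   55.        ]
```

```bash
python3 -c "
from workcell import r
print(r.close_job())"
```

```text
the job is handed in; nothing more can be done
None
```

I turned the plug in to about 0.8 N m (measured), then swung the lever to its stop along the feed pipe. I handed the job in about 16 s into the run with the arm clear and the jug, mug and cup untouched; it gave no verdict.

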